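# Open the specimen box and stow its lid

## Robot

A 6-joint arm with a two-finger parallel gripper is mounted at the origin on the work surface. World frame = base frame: x ahead of the robot, y to its left, z up, the work surface at z = 0. Lengths are in m, angles in rad, forces in N, time in s.
With the tool pointing down it reaches from about 0.4 to 0.825 m from the base axis. Payload 7 kg.
Tool frame: the origin (TCP) lies at the very end of the fingers, on their centre line; the grasp point (between the pads) lies 19 mm behind it (arm.grasp_offset is the distance from the TCP to the grasp point, in m); z points along the fingers, y is the line along which they close (so a half turn about z gives the same grasp; the last joint's range is limited). The gripper opens to 88 mm and grips with 3 to 60 N. Pads are 19 mm wide; open, the fingers measure 130 mm over their backs; the gripper's body (78 mm by 193 mm) begins 47 mm behind the grasp point.
Start: joints at [1.62, 0.359, 0.012, 0, -1.224, -0.288], TCP at [0.16, 0.656, 0.227] pointing down, gripper open.
Joint ranges: [-3.07, 3.07], [-1.43, 2.12], [-1.02, 1.25], [-3.03, 1.67], [-3.05, -0], [-3.03, 3.03]. Speed limits (rad/s): [2.39, 2.39, 3.01, 3.14, 3.14, 3.14].

## Interface

Orientations are given as [roll, pitch, yaw] about the fixed x, y, z axes, in that order (R = Rz(yaw) Ry(pitch) Rx(roll)).
In Python, from station import get_state, cams, arm, nets gives the robot as it stands.
- The arm moves only by the shell command python3 -m creep 'ROWS' [FORCE]. ROWS is a JSON object of lists of equal length, an entry for each row: "translation": the shift along the world's x, y, z in mm, a list of three; "spin": the turn about the world's z in rad; "gripper": the opening, from 0 (shut) to 1 (fully open). In form: {"translation": [[dx, dy, dz], ...], "spin": [spin, ...], "gripper": [gripper, ...]}. A call has 1 to 8 rows; each row shifts and turns the commanded pose from where the row before left it; what a row does not reach is not made up. A row lasts 1/10 s, in which the tool goes at most 50 mm and 8.59 degrees, less where a joint would pass 70% of its speed; a pose out of reach is approached as far as the arm can. A call is refused whole if a number of a shift passes 50 or a number of a turn 0.15, either way. A call with a gripper value outside its range is refused whole. The fingers move at their own pace and stop on an object; FORCE is the grip in N (left out, the last holds). Time passes only in rows, so rows that do not move let the fingers close. It gives the time, the measured TCP pose, the force, the opening and the grip force at its end, in the units of the state.
- get_state(): the state, without advancing time (a new reading comes with each control period).
- cams.grab_frame(name): name is "side" or "top" or "wrist"; returns a dict with "img" (400x640x3 uint8, red, green, blue), "mtx" (3x3 intrinsics, pixels), "R" (3x3) and "t" (3): a world point X has camera coordinates R X + t. Camera axes: x right, y down, z forward; pixel columns grow to the right and rows downward; lengths in m; the calibration is good to about 2 mm. A picture is of the moment at which its call begins. There is no depth.
- arm.job_done(): hands the job in; it is judged then, once.
Trained networks look in the newest picture that a camera, given by its name, has taken for a name from the list of things; names that differ only in an ending like _2 or _b are one class to them, and where a whole thing is asked for, a point or a joint stands for the part that bears it (a point fixed in the world has none). Each returns a list of dicts, best first, with "confidence" (0 to 1); they miss things now and then, are a little off and sometimes report something else, mostly with a low value. They report only what shows in the picture. A call takes as long as a camera call. They do not tell look-alikes from the thing itself.
- nets.search_frame(camera, label): "centre" ([x, y, z] in m, in world coordinates, good to about 4 mm: the middle of the surface that is visible of it).
- nets.pinpoint(camera, label): "centre" ([x, y, z] in m, in world coordinates, good to about 4 mm: a listed point, or the origin of a listed thing).
The state is a dict: "t": time; "q": joint angles; "qd": joint speeds; "joint_efforts": joint torques, N m; "eef_pos": TCP position; "ee_rot": TCP orientation; "force": force on the tool from outside, world axes, zero at the start; "moment": the same for the moment, N m; "width": finger opening in m; "gripper_force": force on a finger pad.
Only numpy, scipy, OpenCV 4.12 (cv2) and the standard library are available. Lean on these libraries where they do the work, as an engineer would, in place of code of your own. Each camera call takes 0.05 s, during which the arm holds its last target. There are 200 camera calls.

## Task

Lift the loose lid off the specimen box by the rib in its middle and set it down on the dark mat, letting go of it. Then take it again by the tongue at its end and slide it, right side up and plate first, fully home against the back of the roofed lid holder, with the tongue left sticking out. Keep the lid roughly level throughout and leave the other things on the bench where they are.

Things in the scene. Friction and masses are not known exactly. Their poses are not given: they have to be found in the camera images.
- lid: Loose grey plastic lid (sizes in mm): flat plate 110 (x) x 60 (y) x 8 thick; a grip rib 36 (x) x 14 (y) in the middle of its top, from 8 to 32 above the underside; at its -x end a tongue (x -54.5 to -94.5) 14 wide and 24 high from the underside up. Origin: centre of the plate's underside; z up. About 90 g (varies).
- lid_rib (a point): Centre of the lid's grip rib, 20 mm above the underside (rib spans 12 above and below it, 36 along x, 14 along y).
- lid_tongue (a point): Centre of the lid's tongue, 74.5 mm from the plate's centre towards -x and 12 mm above the underside.
- box: Fixed white specimen box (mm) 158 x 80, axes as the lid lying on it; origin on the table under the lid's origin. The lid rests on ledges 80 above the table, sunk flush between 88 high walls (2 clearance all round); its tongue lies in a notch 20 wide between two cheeks 30 wide, 102 high (x -57 to -98), so fingers cannot take it there. The rib stands free. Capped tubes stand under the lid.
- mat: Fixed flat dark rubber mat in the middle of the bench, 200 (x) x 220 (y) x 3 mm thick, origin centre of its underside. Empty; for setting the lid down.
- holder: Fixed metal lid holder (mm) 126 x 84, 78 high; origin on the table. Open only at its -x end (x = -57), roughly facing the robot: floor 30 above the table, side walls 72 apart, roof of two strips (24 slit between), underside 74 above the table, back stop at x = +57. The lid slides in along +x, plate first; fully home its origin is at x = +2, y about 0, tongue sticking out.
- holder_floor (a point): On the holder's floor, right above its origin: 30 mm above the table; axes as the holder.
- bottle: Bystander: white bottle, 60 wide, 150 high mm; origin centre of its underside. Stays where it is.
- jar: Bystander: small clear jar with a white cap, 44 wide, 55 high mm; origin centre of its underside. Stays where it is.
- cap_a: Bystander: loose yellow tube cap standing on the table, 17 wide, 18 high mm; origin centre of its underside. Stays where it is.
- cap_b: Bystander: another loose yellow tube cap, 17 wide, 18 high mm; origin centre of its underside. Stays where it is.
- rack: Bystander: grey tube rack with capped tubes, 170 x 70, 106 high mm; origin centre of its underside. Stays where it is.
- pencup: Bystander: grey cup with pens, 76 wide, 141 high mm; origin centre of its underside. Stays where it is.
- dishes: Bystander: stack of clear dishes, 90 wide, 60 high mm; origin centre of its underside. Stays where it is.
Things that resemble listed ones, but are neither listed nor needed, are in the scene too. What is shaped like the lid but green is not meant.

How it is judged:
On the way, in this order (a step that is already met when the one before it is completed fails the run):
1. the lid is lifted clear of the box, more than 30 mm above its seat (z of lid in the frame of box above 0.11 m), for 0.1 s.
2. the lid lies flat on the mat, its centre over the mat, and is let go (x of lid in the frame of mat between -0.1 and 0.1 m and y of lid in the frame of mat between -0.11 and 0.11 m and z of lid in the frame of mat below 0.007 m and angle between lid's own z axis and vertical below 0.06 rad and linear speed of lid below 0.02 m/s and angular speed of lid below 0.1 rad/s and contact force between the fingers and lid below 0.1 N), for 0.2 s.
At the end, for the whole second after the job is handed in: The lid lies flat on the holder's floor, plate inwards and tongue sticking out, within 8 mm of the back stop, 12 mm of the middle, 0.15 rad of the holder's axis, at rest and let go; no bystander moved over 30 mm, lid never tipped over 0.6 rad (x of lid in the frame of holder between -0.006 and 0.006 m and y of lid in the frame of holder between -0.012 and 0.012 m and z of lid in the frame of holder between 0.026 and 0.034 m and angle between the x axis of lid and the x axis of holder, either way round below 0.15 rad and angle between lid's own z axis and vertical below 0.06 rad and linear speed of lid below 0.02 m/s and angular speed of lid below 0.1 rad/s and contact force between the fingers and lid below 0.1 N and x of lid_tongue in the frame of holder below -0.05 m); the robot touches nothing.
It fails at once if the lid is tipped more than 0.6 rad (angle between lid's own z axis and vertical above 0.6 rad).
It fails at once if a bystander is moved by more than 30 mm (distance of any of bottle, jar, cap_a, cap_b, rack, pencup, dishes from where it was at the start of the episode above 0.03 m).
It also fails if it takes over 64 s, if anything falls off the work surface, if the arm or the gripper's body presses on something with over 40 N, if the wrist force passes 120 N, or if a joint passes its speed limit or range.

## Working session

There is one attempt and no reset: what is moved stays moved. The work goes in short steps, Python scripts to look and compute and a shell command to move; the robot and the scene stay as the last step left them, time stands still between calls to the robot, and variables do not carry over. Pictures are saved under pics/ and viewed, at most 11 in all, crops included, and the job is handed in when it is done.

```bash
mkdir -p pics
python3 - <<'E'
from station import get_state,cams,arm,nets
import cv2,numpy as np
s=get_state();print({k:np.round(s[k],3) for k in('t','eef_pos','ee_rot','width')})
for c in('top','side'):
    f=cams.grab_frame(c);cv2.imwrite(f'pics/{c}0.png',f['img'][:,:,::-1])
    for l in('lid','lid_rib','lid_tongue','box','mat','holder','holder_floor','bottle','jar','cap_a','rack','pencup','dishes'):
        print(c,l,[(np.round(d['centre'],3).tolist(),round(d['confidence'],2)) for d in nets.pinpoint(c,l)])
E
```

```text
{'t': np.float64(0.0), 'eef_pos': array([0.16 , 0.655, 0.226]), 'ee_rot': array([ 3.14 , -0.   , -0.239]), 'width': np.float64(0.087)}
top lid [([0.591, 0.259, 0.076], 0.75), ([0.361, 0.389, 0.002], 0.65)]
top lid_rib [([0.585, 0.26, 0.096], 0.73), ([0.36, 0.386, 0.023], 0.69), ([0.592, 0.473, 0.003], 0.59)]
top lid_tongue [([0.408, 0.324, 0.01], 0.77), ([0.59, 0.262, 0.096], 0.68), ([0.516, 0.239, 0.094], 0.63)]
top box [([0.588, 0.262, -0.001], 0.94)]
top mat [([0.492, 0.012, -0.002], 0.96), ([0.658, -0.079, 0.003], 0.65)]
top holder [([0.57, -0.278, 0.004], 0.97)]
top holder_floor [([0.568, -0.278, 0.03], 0.7)]
top bottle [([0.766, -0.032, 0.002], 0.84)]
top jar [([0.686, 0.012, -0.0], 0.65)]
top cap_a [([0.594, 0.473, 0.004], 0.68), ([0.659, -0.081, 0.003], 0.52), ([0.666, 0.085, 0.004], 0.43), ([0.589, 0.261, -0.0], 0.34), ([0.515, 0.24, 0.097], 0.25), ([0.586, 0.258, 0.08], 0.22)]
top rack [([0.594, 0.473, 0.002], 0.77), ([0.566, -0.278, 0.006], 0.27)]
top pencup [([0.602, -0.48, -0.003], 0.89), ([0.515, 0.241, 0.093], 0.26)]
top dishes [([0.761, 0.091, 0.001], 0.87), ([0.682, 
[... 236 characters left out ...]
8], 0.68)]
side box [([0.588, 0.262, 0.001], 0.96)]
side mat [([0.492, 0.012, 0.002], 0.95)]
side holder [([0.565, -0.284, -0.005], 0.84), ([0.66, -0.074, -0.003], 0.58)]
side holder_floor [([0.566, -0.285, 0.03], 0.65)]
side bottle [([0.763, -0.031, -0.0], 0.56)]
side jar [([0.659, -0.073, 0.004], 0.62), ([0.684, 0.009, -0.004], 0.6)]
side cap_a [([0.665, 0.085, 0.004], 0.55), ([0.658, -0.072, 0.002], 0.48), ([0.493, 0.014, -0.0], 0.27)]
side rack [([0.594, 0.468, -0.004], 0.67), ([0.763, -0.031, -0.001], 0.51)]
side pencup [([0.604, -0.484, 0.002], 0.61), ([0.567, -0.285, -0.002], 0.42), ([0.587, 0.258, 0.076], 0.41)]
side dishes [([0.764, 0.094, 0.001], 0.63), ([0.683, 0.008, 0.0], 0.25)]
```

View pics/top0.png

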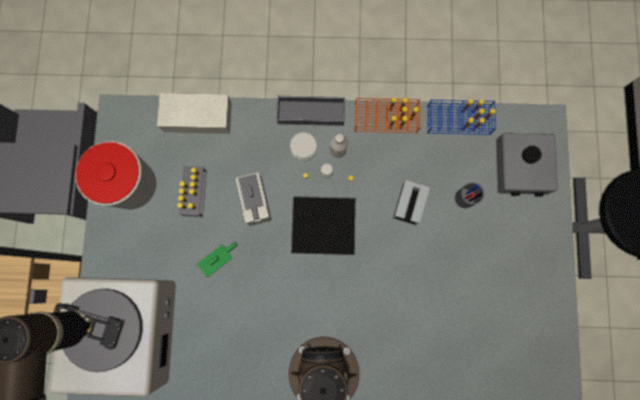

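View pics/side0.png

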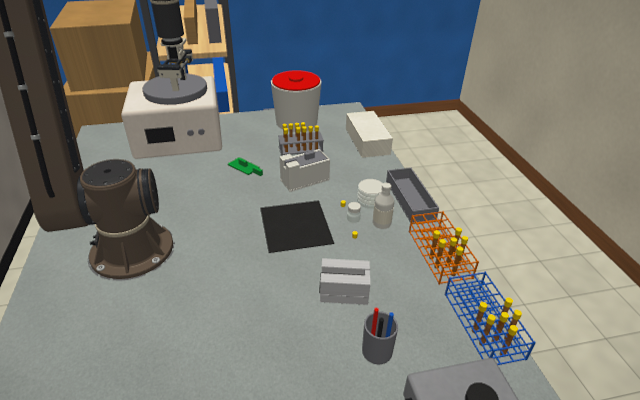

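Top view: grey lid in the white box at (253,198), green decoy at (217,258), mat at (323,226), holder with slit at (411,202), caps at (305,175) and (350,178). The networks agree with this. I'll move to look from above the box.

```bash
python3 -m creep '{"translation":[[32,-33,8],[32,-33,8],[32,-33,8],[32,-33,8],[32,-33,8],[32,-33,8],[32,-33,8],[32,-33,8]],"spin":[0.06,0.06,0.06,0.06,0.06,0.06,0.06,0.06],"gripper":[1,1,1,1,1,1,1,1]}'
python3 -m creep '{"translation":[[32,-33,5],[32,-33,5],[32,-33,0],[32,-33,0],[0,0,0],[0,0,0]],"spin":[0,0,0,0,0,0],"gripper":[1,1,1,1,1,1]}'
python3 - <<'E'
from station import get_state,cams,arm,nets
import cv2,numpy as np
s=get_state();print({k:np.round(s[k],3) for k in('t','eef_pos','ee_rot','width','q')})
for c in('wrist',):
    f=cams.grab_frame(c);cv2.imwrite(f'pics/{c}1.png',f['img'][:,:,::-1]);print(f['mtx'],f['R'],f['t'])
    for l in('lid','lid_rib','lid_tongue','box'):
        print(c,l,[(np.round(d['centre'],3).tolist(),round(d['confidence'],2)) for d in nets.pinpoint(c,l)])
E
```

```text
t: 2.2
eef_pos: [0.4167, 0.3903, 0.2913]
ee_rot: [-3.141, -0.001, 0.244]
force: [0.3, 1.0, 0.0]
width: 0.0875
gripper_force: 0.0
t: 2.8
eef_pos: [0.5443, 0.2587, 0.3003]
ee_rot: [3.141, 0.0, 0.239]
force: [-1.0, 0.7, -0.3]
width: 0.0879
gripper_force: 0.0
{'t': np.float64(2.8), 'eef_pos': array([0.544, 0.259, 0.3  ]), 'ee_rot': array([3.141, 0.   , 0.239]), 'width': np.float64(0.088), 'q': array([ 0.768,  0.203, -0.036, -0.   , -1.332,  1.042])}
[[288.48761302   0.         314.11473222]
 [  0.         288.48761302 198.5659062 ]
 [  0.           0.           1.        ]] [[ 2.36958895e-01 -9.71519272e-01 -8.86377363e-04]
 [-9.27420560e-01 -2.26474549e-01  2.97658165e-01]
 [-2.89381386e-01 -6.97107054e-02 -9.54672106e-01]] [0.12241342 0.50457667 0.63656717]
wrist lid [([0.361, 0.387, -0.001], 0.89), ([0.587, 0.261, 0.082], 0.7)]
wrist lid_rib [([0.358, 0.391, 0.02], 0.7), ([0.592, 0.262, 0.106], 0.63)]
wrist lid_tongue [([0.408, 0.331, 0.013], 0.71)]
wrist box []
```

View pics/wrist1.png

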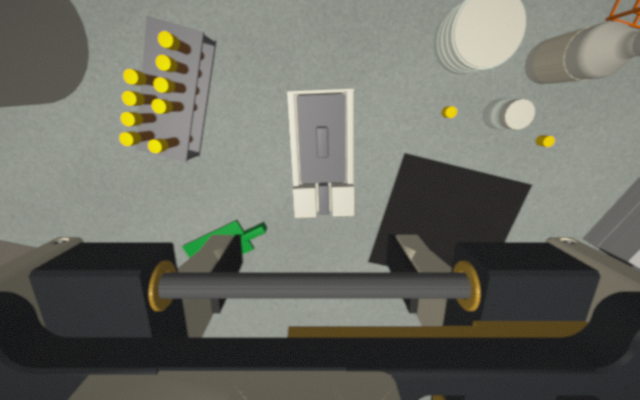

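The wrist view shows the grey lid plate between (298,93) and (348,185), with the rib at (322,141) and the tongue at (323,199) between the cheeks. I'll measure it by segmentation.

```bash
cat > h.py <<'E'
from station import get_state,cams,arm,nets
import cv2,numpy as np
def ray(f,uv,z):
    uv=np.atleast_2d(uv).astype(float)
    d=np.c_[uv,np.ones(len(uv))]@np.linalg.inv(f['mtx']).T@f['R']
    c=-f['R'].T@f['t']
    return c+d*((z-c[2])/d[:,2])[:,None]
def rect(P):
    (c,s,_)=r=cv2.minAreaRect((P[:,:2]*1000).astype(np.float32))
    b=cv2.boxPoints(r);e=[b[1]-b[0],b[2]-b[1]];e=max(e,key=np.linalg.norm)
    a=np.arctan2(e[1],e[0]);a=(a+np.pi/2)%np.pi-np.pi/2
    return np.round(c,1),np.round(sorted(s),1),round(a,3)
E
python3 - <<'E'
from h import *
f=cams.grab_frame('wrist');im=f['img'];g=im.max(2).astype(int)
x=im[85:225,280:365]
print(x[55,::4,:].tolist()) 
print(im[205,290:360:4].tolist())
h=cv2.cvtColor(im,cv2.COLOR_RGB2HSV)
m=np.zeros(g.shape,np.uint8);m[85:225,285:360]=((g[85:225,285:360]>175)*255)
c=max(cv2.findContours(m,cv2.RETR_EXTERNAL,cv2.CHAIN_APPROX_NONE)[0],key=cv2.contourArea)[:,0]
print('white outer',cv2.contourArea(c),rect(ray(f,c,.088)))
m2=np.zeros_like(m);m2[97:181,300:346]=255; m2[m>0]=0
c=max(cv2.findContours(m2,cv2.RETR_EXTERNAL,cv2.CHAIN_APPROX_NONE)[0],key=cv2.contourArea)[:,0];print(rect(ray(f,c,.088)))
# left/right plate edges: gradient per row
L=[];R=[]
for v in range(100,180):
    gr=np.abs(np.diff(g[v].astype(float)))
    L.append((290+gr[290:310].argmax()+.5,v));R.append((335+gr[335:356].argmax()+.5,v))
print(L[::12],R[::12])
for e in(L,R):
    P=ray(f,e,.088);vx,vy,x0,y0=cv2.fitLine((P[:,:2]*1000).astype(np.float32),cv2.DIST_HUBER,0,.01,.01).ravel();print(np.arctan(vy/vx),x0,y0, y0+(588-x0)*vy/vx)
E
```

```text
[[155, 162, 152], [154, 159, 151], [151, 156, 148], [199, 200, 187], [227, 224, 211], [186, 182, 170], [142, 141, 140], [138, 136, 135], [139, 137, 138], [137, 136, 136], [135, 134, 133], [140, 138, 138], [128, 126, 128], [130, 128, 129], [133, 133, 134], [134, 131, 132], [132, 130, 130], [174, 170, 158], [224, 220, 205], [166, 168, 158], [149, 154, 146], [149, 154, 145]]
[[152, 158, 150], [163, 167, 155], [227, 223, 210], [225, 222, 207], [225, 221, 207], [223, 220, 205], [224, 220, 204], [204, 198, 181], [135, 133, 133], [129, 128, 129], [140, 138, 132], [207, 203, 186], [224, 220, 205], [222, 218, 203], [222, 218, 202], [220, 217, 199], [218, 215, 196], [147, 152, 144]]
white outer 1424.0 (array([590.3, 260.3]), array([ 80.8, 117.2]), np.float32(0.278))
(array([587.5, 260.3]), array([ 57.9, 103.8]), np.float32(0.253))
[(np.float64(290.5), 100), (np.float64(290.5), 112), (np.float64(291.5), 124), (np.float64(291.5), 136), (np.float64(292.5), 148), (np.float64(293.5), 160), (np.float64(293.5), 172)] [(np.float64(348.5), 100), (np.float64(348.5), 112), (np.float64(348.5), 124), (np.float64(348.5), 136), (np.float64(355.5), 148), (np.float64(348.5), 160), (np.float64(348.5), 172)]
0.27493066 578.8744 298.49576 301.06985
0.28181523 595.8482 228.46893 226.19672
```

```bash
python3 -m creep '{"translation":[[36,-1,-40],[0,0,-45],[0,0,-45],[0,0,-40],[0,0,-25],[0,0,-13],[0,0,0]],"spin":[0.04,0,0,0,0,0,0],"gripper":[1,1,1,1,1,1,1]}' 30
python3 -m creep '{"translation":[[0,0,0],[0,0,0],[0,0,0],[0,0,0],[0,0,0],[0,0,0],[0,0,0],[0,0,0]],"spin":[0,0,0,0,0,0,0,0],"gripper":[0,0,0,0,0,0,0,0]}' 30
```

```text
t: 3.8
eef_pos: [0.5761, 0.2589, 0.0939]
ee_rot: [3.14, 0.003, 0.282]
force: [-0.2, 0.3, 0.7]
width: 0.0874
gripper_force: 0.0
t: 4.6
eef_pos: [0.5771, 0.2588, 0.0954]
ee_rot: [3.142, 0.0, 0.281]
force: [0.6, 0.1, -0.2]
width: 0.0289
gripper_force: 0.0
```

```bash
python3 -m creep '{"translation":[[4,0,-3],[0,0,0],[0,0,0],[0,0,0],[0,0,0]],"spin":[0,0,0,0,0],"gripper":[0,0,0,0,0]}' 30
python3 -m creep '{"translation":[[0,0,5],[0,0,10],[0,0,20],[0,0,20],[0,0,20],[0,0,5],[0,0,0]],"spin":[0,0,0,0,0,0,0],"gripper":[0,0,0,0,0,0,0]}' 30
```

```text
t: 5.1
eef_pos: [0.581, 0.2588, 0.0923]
ee_rot: [3.142, 0.0, 0.281]
force: [-0.2, -0.4, -0.4]
width: 0.0139
gripper_force: 30.0
t: 5.8
eef_pos: [0.5815, 0.2592, 0.1737]
ee_rot: [-3.141, -0.002, 0.281]
force: [0.9, 0.8, -0.8]
width: 0.0137
gripper_force: 30.0
```

```bash
python3 -m creep '{"translation":[[-13,-41,0],[-13,-41,0],[-13,-41,0],[-13,-41,0],[-13,-41,0],[-14,-41,0],[0,0,0]],"spin":[-0.1,-0.1,-0.1,-0.1,-0.1,-0.1,0],"gripper":[0,0,0,0,0,0,0]}' 30
python3 -m creep '{"translation":[[0,0,-30],[0,0,-40],[0,0,-40],[0,0,-25],[0,0,-12],[0,0,-5],[0,0,0]],"spin":[0,0,0,0,0,0,0],"gripper":[0,0,0,0,0,0,0]}' 30
python3 - <<'E'
from h import *
for c in('wrist','side'):
    f=cams.grab_frame(c);cv2.imwrite(f'pics/{c}2.png',f['img'][:,:,::-1])
    for l in('lid','lid_tongue','mat'):
        print(c,l,[(np.round(d['centre'],3).tolist(),round(d['confidence'],2)) for d in nets.pinpoint(c,l)])
E
```

```text
t: 6.5
eef_pos: [0.4991, 0.0092, 0.1714]
ee_rot: [3.14, 0.002, -0.326]
force: [1.3, 0.6, -0.8]
width: 0.0134
gripper_force: 30.0
t: 7.2
eef_pos: [0.5015, 0.0128, 0.0195]
ee_rot: [3.14, 0.002, -0.318]
force: [0.2, 0.5, -0.7]
width: 0.0139
gripper_force: 30.0
wrist lid [([0.506, 0.012, 0.007], 0.75)]
wrist lid_tongue []
wrist mat []
side lid [([0.505, 0.009, 0.007], 0.93), ([0.362, 0.383, -0.001], 0.85)]
side lid_tongue [([0.407, 0.335, 0.008], 0.82), ([0.442, 0.038, 0.02], 0.59)]
side mat [([0.495, 0.014, -0.002], 0.89), ([0.567, -0.283, -0.001], 0.69)]
```

View pics/side2.png

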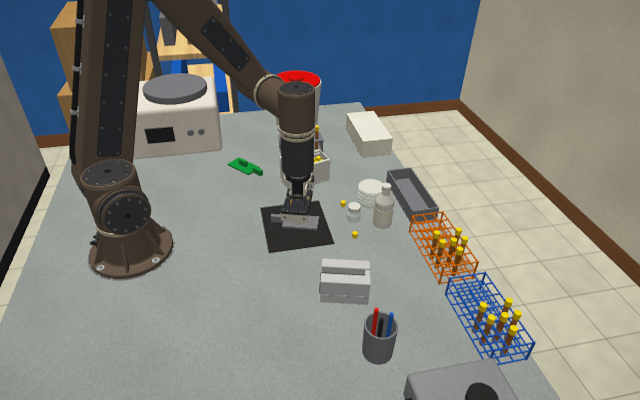

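The side view shows the lid level, just over the mat at (295,222). I'll lower it, release it and rise.

```bash
python3 -m creep '{"translation":[[0,0,-3],[0,0,-1],[0,0,0],[0,0,0],[0,0,0],[0,0,0],[0,0,0],[0,0,0]],"spin":[0,0,0,0,0,0,0,0],"gripper":[0,0,0,0.5,0.5,0.5,0.5,0.5]}' 30
python3 -m creep '{"translation":[[0,0,0],[0,0,10],[0,0,45],[0,0,45],[0,0,45],[-25,-20,30],[-25,-20,30],[-25,-20,30]],"spin":[0,0,0,0,0,0,0,0],"gripper":[0.5,0.5,0.5,0.5,0.5,0.5,0.5,0.5]}' 30
python3 -m creep '{"translation":[[-20,-20,20],[0,0,0],[0,0,0]],"spin":[0,0,0],"gripper":[0.5,0.5,0.5]}' 60
python3 - <<'E'
from h import *
for c in('wrist',):
    f=cams.grab_frame(c);cv2.imwrite(f'pics/{c}3.png',f['img'][:,:,::-1])
    for l in('lid','lid_tongue','lid_rib','holder','holder_floor'):
        print(c,l,[(np.round(d['centre'],3).tolist(),round(d['confidence'],2)) for d in nets.pinpoint(c,l)])
E
```

```text
t: 8.4
eef_pos: [0.5022, 0.0129, 0.0164]
ee_rot: [-3.142, -0.0, -0.319]
force: [-0.2, -0.5, -0.1]
width: 0.0427
gripper_force: 0.0
t: 9.2
eef_pos: [0.4258, -0.0478, 0.2534]
ee_rot: [-3.141, -0.001, -0.318]
force: [1.1, -0.5, 0.8]
width: 0.0441
gripper_force: 0.0
t: 9.5
eef_pos: [0.4069, -0.0673, 0.2725]
ee_rot: [-3.14, -0.002, -0.32]
force: [0.3, -0.6, -0.5]
width: 0.0438
gripper_force: 0.0
wrist lid [([0.505, 0.011, 0.003], 0.9)]
wrist lid_tongue [([0.41, 0.331, 0.012], 0.72), ([0.434, 0.037, 0.009], 0.63)]
wrist lid_rib [([0.509, 0.016, 0.029], 0.97)]
wrist holder []
wrist holder_floor []
```

View pics/wrist3.png

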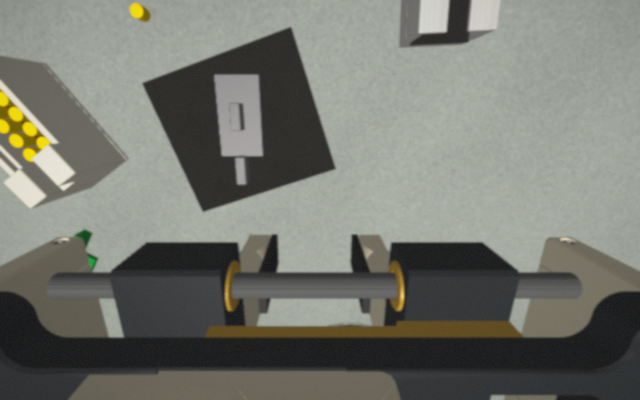

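The lid lies flat on the mat: plate (215–262, 75–157), rib at (237,117), tongue at (241,170). The holder is at the top edge, (450,20). I'll measure the lid, then move to view the holder.

```bash
python3 - <<'E'
from h import *
f=cams.grab_frame('wrist');g=f['img'].max(2)
m=np.zeros(g.shape,np.uint8);m[60:160,190:290]=(g[60:160,190:290]>95)*255
c=max(cv2.findContours(m,cv2.RETR_EXTERNAL,cv2.CHAIN_APPROX_NONE)[0],key=cv2.contourArea)[:,0];c=c[c[:,1]<158]
print(rect(ray(f,c,.011)))
m[:]=0;m[162:192,220:260]=(g[162:192,220:260]>95)*255
c=max(cv2.findContours(m,cv2.RETR_EXTERNAL,cv2.CHAIN_APPROX_NONE)[0],key=cv2.contourArea)[:,0]
print(rect(ray(f,c,.027)))
E
python3 -m creep '{"translation":[[0,-45,10],[5,-45,10],[5,-45,10],[5,-45,0],[0,-10,0],[0,0,0],[0,0,0]],"spin":[0,0,0,0,0,0,0],"gripper":[0.5,0.5,0.5,0.5,0.5,0.5,0.5]}' 60
python3 - <<'E'
from h import *
for c in('wrist',):
    f=cams.grab_frame(c);cv2.imwrite(f'pics/{c}4.png',f['img'][:,:,::-1]);np.savez('w4',**f)
    for l in('holder','holder_floor'):
        print(c,l,[(np.round(d['centre'],3).tolist(),round(d['confidence'],2)) for d in nets.pinpoint(c,l)])
E
```

```text
(array([506.4,  11.3]), array([ 61.1, 112.2]), np.float32(-0.318))
(array([433.8,  35.1]), array([14.4, 31.9]), np.float32(-0.311))
t: 10.55
eef_pos: [0.4219, -0.2568, 0.3007]
ee_rot: [-3.142, 0.001, -0.319]
force: [0.3, -0.1, 0.3]
width: 0.0437
gripper_force: 0.0
wrist holder [([0.567, -0.279, 0.001], 0.59)]
wrist holder_floor [([0.57, -0.282, 0.028], 0.76)]
```

View pics/wrist4.png

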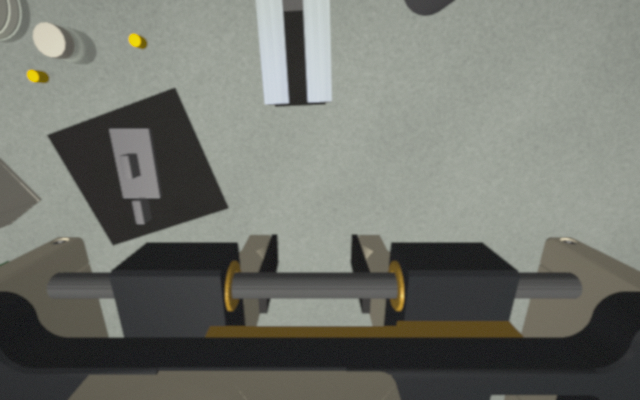

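The wrist view shows the holder's roof strips with front corners at (264,104) and (331,101) and the dark slit at columns 287–306. I'll fit its edges.

Run:
```python
from h import *
f=np.load('w4.npz');g=f['img'].max(2).astype(float)
g=cv2.GaussianBlur(g,(3,3),0)
def fit(pts,n):
    P=ray(f,pts,.078)[:,:2]*1000
    vx,vy,x0,y0=cv2.fitLine(P.astype(np.float32),cv2.DIST_HUBER,0,.01,.01).ravel()
    a=np.arctan(vy/vx);print(n,round(float(a),3));return np.array([x0,y0]),float(a)
E={'L':(254,272,1),'SL':(278,292,-1),'SR':(299,312,1),'R':(322,340,-1)}
S={}
for n,(a,b,s) in E.items():
    S[n]=fit([(a+(s*np.diff(g[v,a:b])).argmax()+.5,v) for v in range(20,95)],n)
fr=[(u,95+(-np.diff(g[95:112,u])).argmax()+.5) for u in list(range(268,284))+list(range(310,327))]
F,fa=fit(fr,'front')
th=np.mean([S['SL'][1],S['SR'][1],S['L'][1],S['R'][1]]);ex=np.array([np.cos(th),np.sin(th)]);ey=np.array([-ex[1],ex[0]])
print('th',th,'y offs',{n:round(float(S[n][0]@ey),1) for n in S},'front x',F@ex)
yc=np.mean([S[n][0]@ey for n in S])
for off in(57,63):print(off,(F@ex+off)*ex+yc*ey)
for d in nets.pinpoint('wrist','holder')[:1]:
    p=np.array(d['centre'])[:2]*1000;print('net',p@ex-F@ex,p@ey-yc)
p=np.array([567,-281.5]);print('avg',p@ex-F@ex,p@ey-yc)
```

```text
L -0.277
SL -0.275
SR -0.277
R -0.302
front 1.295
th -0.2827719673514366 y offs {'L': -69.2, 'SL': -99.8, 'SR': -122.7, 'R': -153.3} front x 565.7268864040486
57 [ 566.95511733 -280.58343192]
63 [ 572.71683152 -282.25754351]
net 56.44946093772603 1.6972254062182515
avg 57.298839721387594 -0.8676441190920485
```

```bash
python3 -m creep '{"translation":[[1,42,-14],[1,42,-14],[1,42,-14],[1,42,-14],[1,42,-14],[1,42,-14],[2,41,-14],[0,0,0]],"spin":[0,0,0,0,0,0,0,0],"gripper":[0.5,0.5,0.5,0.5,0.5,0.5,0.5,0.5]}' 60
python3 -m creep '{"translation":[[0,0,-45],[0,0,-45],[0,0,-40],[0,0,-30],[0,0,-15],[0,0,0],[0,0,0]],"spin":[0,0,0,0,0,0,0],"gripper":[0.5,0.5,0.5,0.5,0.5,0.5,0.5]}' 60
```

```text
t: 11.55
eef_pos: [0.4293, 0.0399, 0.2023]
ee_rot: [3.141, 0.001, -0.313]
force: [0.0, -0.4, -0.7]
width: 0.0438
gripper_force: 0.0
t: 12.25
eef_pos: [0.4304, 0.0362, 0.029]
ee_rot: [3.142, -0.0, -0.318]
force: [1.5, 0.4, 0.4]
width: 0.044
gripper_force: 0.0
```

```bash
python3 -m creep '{"translation":[[0,0,-15],[0,0,-8],[0,0,0],[0,0,0],[0,0,0],[0,0,0],[0,0,0],[0,0,0]],"spin":[0,0,0,0,0,0,0,0],"gripper":[0.5,0.5,0,0,0,0,0,0]}' 60
python3 -m creep '{"translation":[[0,0,0],[0,0,0],[0,0,5],[0,0,10],[0,0,15],[0,0,20],[0,0,0]],"spin":[0,0,0,0,0,0,0],"gripper":[0,0,0,0,0,0,0]}' 60
python3 - <<'E'
from h import *
for c in('wrist','side'):
    f=cams.grab_frame(c);i=f['img'];i=cv2.resize(i[170:270,220:380],(800,500),interpolation=3) if c=='side' else i
    cv2.imwrite(f'pics/{c}5.png',i[:,:,::-1])
    for l in('lid','lid_tongue','lid_rib'):
        print(c,l,[(np.round(d['centre'],3).tolist(),round(d['confidence'],2)) for d in nets.pinpoint(c,l)])
E
```

```text
t: 13.05
eef_pos: [0.4304, 0.036, 0.0058]
ee_rot: [-3.141, -0.001, -0.319]
force: [-1.5, 0.3, 6.9]
width: 0.0133
gripper_force: 60.0
t: 13.75
eef_pos: [0.4317, 0.0367, 0.0581]
ee_rot: [-3.138, -0.003, -0.318]
force: [0.4, 0.7, -0.8]
width: 0.0136
gripper_force: 60.0
wrist lid [([0.506, 0.014, 0.056], 0.83)]
wrist lid_tongue [([0.438, 0.034, 0.064], 0.57)]
wrist lid_rib [([0.508, 0.015, 0.079], 0.91)]
side lid [([0.362, 0.386, 0.002], 0.9), ([0.503, 0.012, 0.048], 0.81)]
side lid_tongue [([0.441, 0.034, 0.066], 0.83), ([0.408, 0.333, 0.008], 0.54)]
side lid_rib [([0.507, 0.008, 0.074], 0.89), ([0.362, 0.386, 0.02], 0.82), ([0.666, 0.084, 0.004], 0.68)]
```

View pics/side5.png

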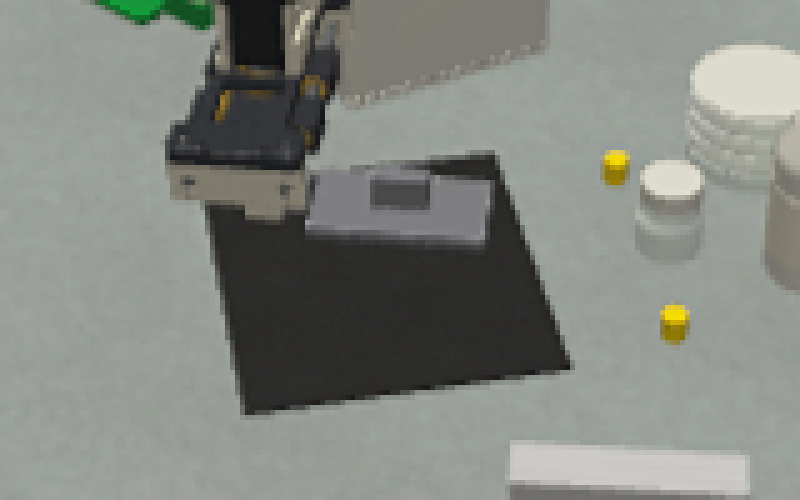

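The side crop shows the lid held level by the tongue, over the mat. I'll carry it high and line up in front of the holder.

```bash
python3 -m creep '{"translation":[[0,-20,30],[0,-30,32],[0,-40,0],[0,-40,0],[-17,-40,0],[-17,-40,0],[-17,-30,0],[-17,-20,0]],"spin":[0.01,0.01,0.01,0.01,0,0,0,0],"gripper":[0,0,0,0,0,0,0,0]}' 60
python3 -m creep '{"translation":[[0,0,0],[0,0,-25],[0,0,-25],[0,0,0],[0,0,0]],"spin":[0,0,0,0,0],"gripper":[0,0,0,0,0]}' 60
python3 - <<'E'
from h import *
for c in('wrist','side','top'):
    f=cams.grab_frame(c);i=f['img'];np.savez(c+'6',**f)
    if c=='wrist': cv2.imwrite(f'pics/{c}6.png',i[:,:,::-1])
    for l in('lid','lid_tongue','lid_rib'):
        print(c,l,[(np.round(d['centre'],3).tolist(),round(d['confidence'],2)) for d in nets.pinpoint(c,l)])
E
```

```text
t: 14.95
eef_pos: [0.3609, -0.2257, 0.1169]
ee_rot: [3.141, 0.001, -0.28]
force: [0.1, -0.7, -0.6]
width: 0.0137
gripper_force: 60.0
t: 15.45
eef_pos: [0.3621, -0.224, 0.0674]
ee_rot: [3.141, 0.002, -0.278]
force: [0.6, -0.5, -0.4]
width: 0.0133
gripper_force: 60.0
wrist lid [([0.436, -0.244, 0.064], 0.8)]
wrist lid_tongue [([0.367, -0.223, 0.075], 0.6)]
wrist lid_rib [([0.441, -0.24, 0.089], 0.67)]
side lid [([0.438, -0.248, 0.063], 0.85), ([0.682, 0.01, -0.001], 0.46)]
side lid_tongue [([0.374, -0.224, 0.078], 0.85)]
side lid_rib [([0.441, -0.248, 0.085], 0.68)]
top lid [([0.363, 0.389, -0.002], 0.67), ([0.442, -0.247, 0.064], 0.56)]
top lid_tongue [([0.602, -0.482, -0.002], 0.74), ([0.408, 0.324, 0.009], 0.62)]
top lid_rib [([0.442, -0.245, 0.083], 0.64), ([0.361, 0.382, 0.025], 0.64), ([0.492, 0.01, 0.004], 0.42)]
```

View pics/wrist6.png

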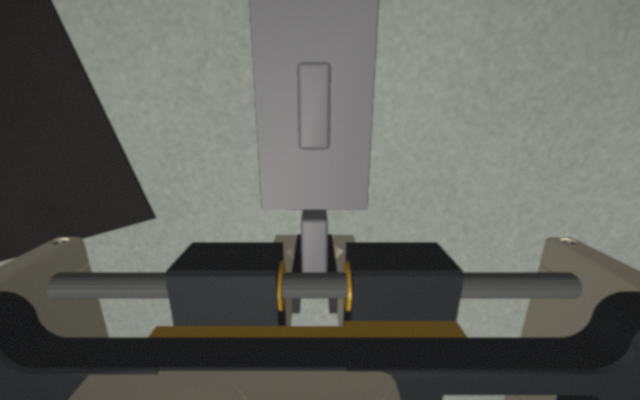

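The wrist view shows the lid straight in the fingers, with the rib at (314,105) and the plate square to the tool. It's about 1.5 mm off the holder axis, so I'll correct that, lower and slide in.

```bash
python3 -m creep '{"translation":[[0.5,1.4,-27],[0,0,0],[19.2,-5.5,0],[19.2,-5.5,0],[19.2,-5.5,0],[19.2,-5.5,0],[19.2,-5.5,0],[0,0,0]],"spin":[0,0,0,0,0,0,0,0],"gripper":[0,0,0,0,0,0,0,0]}' 60
python3 - <<'E'
from h import *
for c in('side','wrist'):
    f=cams.grab_frame(c);i=f['img']
    if c=='side':cv2.imwrite(f'pics/{c}7.png',cv2.resize(i[220:320,270:430],(800,500),interpolation=3)[:,:,::-1])
    for l in('lid','lid_tongue'):
        print(c,l,[(np.round(d['centre'],3).tolist(),round(d['confidence'],2)) for d in nets.pinpoint(c,l)])
E
```

```text
t: 16.85
eef_pos: [0.4612, -0.251, 0.0412]
ee_rot: [3.141, -0.001, -0.278]
force: [-1.1, 0.1, -1.1]
width: 0.0135
gripper_force: 60.0
side lid [([0.364, 0.386, -0.001], 0.88), ([0.537, -0.271, 0.037], 0.49)]
side lid_tongue [([0.41, 0.333, 0.008], 0.9), ([0.47, -0.25, 0.048], 0.69), ([0.569, -0.281, -0.003], 0.31)]
wrist lid [([0.535, -0.271, 0.04], 0.94)]
wrist lid_tongue [([0.46, -0.25, 0.046], 0.87)]
```

View pics/side7.png

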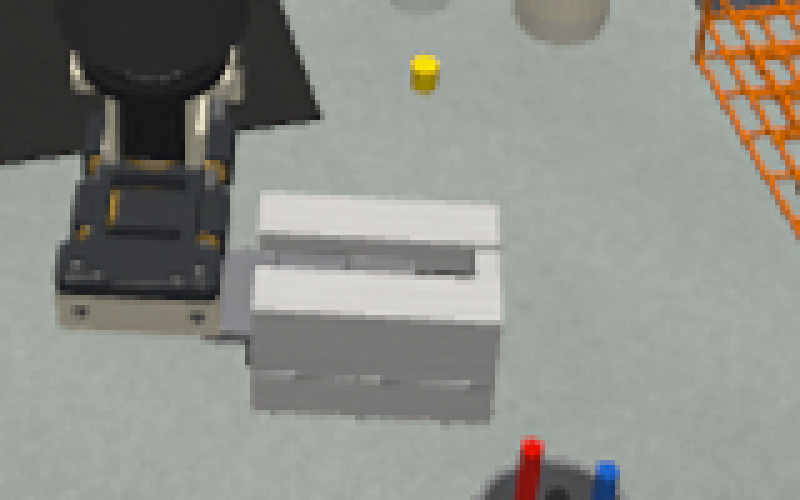

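The side crop shows the plate inside the holder under the roof, visible through the slit, with clean contact-free forces. I'll continue home, lowering as I go.

```bash
python3 -m creep '{"translation":[[9.6,-2.7,-3],[9.6,-2.7,-3],[6.7,-1.9,0],[0,0,0]],"spin":[0,0,0,0],"gripper":[0,0,0,0]}' 60
python3 -m creep '{"translation":[[1.9,-0.5,0],[0,0,0],[1.9,-0.5,0],[0,0,0]],"spin":[0,0,0,0],"gripper":[0,0,0,0]}' 60
```

```text
t: 17.55
eef_pos: [0.4858, -0.2578, 0.0341]
ee_rot: [3.141, -0.0, -0.279]
force: [0.5, 0.3, 0.4]
width: 0.0139
gripper_force: 60.0
t: 17.95
eef_pos: [0.4884, -0.2585, 0.0345]
ee_rot: [3.142, -0.0, -0.279]
force: [-0.2, -0.5, -0.2]
width: 0.0132
gripper_force: 60.0
```

```bash
python3 -m creep '{"translation":[[1.9,-0.5,0],[0,0,0]],"spin":[0,0],"gripper":[0,0]}' 60
python3 -m creep '{"translation":[[1.9,-0.5,0],[0,0,0]],"spin":[0,0],"gripper":[0,0]}' 60
python3 -m creep '{"translation":[[1,-0.3,0],[0,0,0]],"spin":[0,0],"gripper":[0,0]}' 60
```

```text
t: 18.15
eef_pos: [0.4903, -0.259, 0.0345]
ee_rot: [-3.142, -0.0, -0.279]
force: [0.8, -0.2, -1.6]
width: 0.0131
gripper_force: 60.0
t: 18.35
eef_pos: [0.4903, -0.2592, 0.0338]
ee_rot: [3.141, 0.003, -0.279]
force: [-4.3, 0.8, -0.2]
width: 0.0138
gripper_force: 60.0
t: 18.55
eef_pos: [0.4903, -0.2593, 0.0335]
ee_rot: [3.141, 0.005, -0.28]
force: [-7.9, 2.4, 0.2]
width: 0.0138
gripper_force: 60.0
```

It made contact with the back stop right where expected. I'll lower the last millimetre, release, then check.

```bash
python3 -m creep '{"translation":[[-1,0.3,-1],[0,0,-1],[0,0,0],[0,0,0],[0,0,0],[0,0,0],[0,0,0],[0,0,0]],"spin":[0,0,0,0,0,0,0,0],"gripper":[0,0,0,0.35,0.35,0.35,0.35,0.35]}' 60
python3 -m creep '{"translation":[[0,0,0],[-10,3,0],[-20,6,0],[-10,3,20],[0,0,40],[0,0,40],[0,0,40],[0,0,0]],"spin":[0,0,0,0,0,0,0,0],"gripper":[0.5,0.5,0.5,0.5,0.5,0.5,0.5,0.5]}' 60
python3 - <<'E'
from h import *
for c in('wrist','side'):
    f=cams.grab_frame(c);i=f['img']
    i=cv2.resize(i[220:320,270:430],(800,500),interpolation=3) if c=='side' else i
    cv2.imwrite(f'pics/{c}8.png',i[:,:,::-1]);np.savez(c+'8',**f)
    for l in('lid','lid_tongue'):
        print(c,l,[(np.round(d['centre'],3).tolist(),round(d['confidence'],2)) for d in nets.pinpoint(c,l)])
E
```

```text
t: 19.35
eef_pos: [0.4924, -0.2596, 0.0324]
ee_rot: [3.142, -0.0, -0.279]
force: [0.1, -0.6, -0.7]
width: 0.0305
gripper_force: 0.0
t: 20.15
eef_pos: [0.4546, -0.2483, 0.1781]
ee_rot: [-3.142, -0.01, -0.278]
force: [0.9, -0.4, -0.5]
width: 0.0437
gripper_force: 0.0
wrist lid [([0.565, -0.28, 0.03], 0.71)]
wrist lid_tongue []
side lid [([0.566, -0.281, 0.028], 0.69), ([0.362, 0.385, -0.002], 0.53)]
side lid_tongue [([0.501, -0.261, 0.042], 0.64), ([0.411, 0.332, 0.009], 0.54)]
```

View pics/wrist8.png

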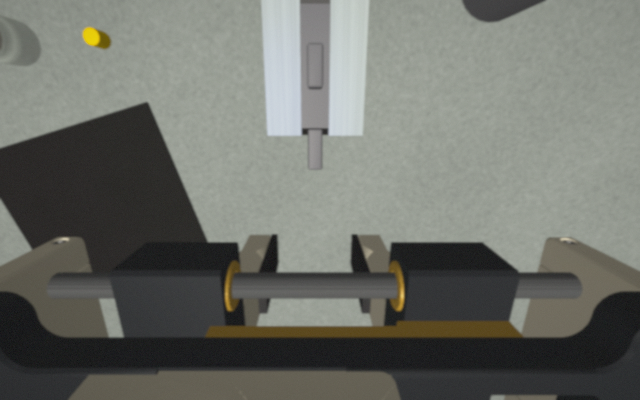

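View pics/side8.png

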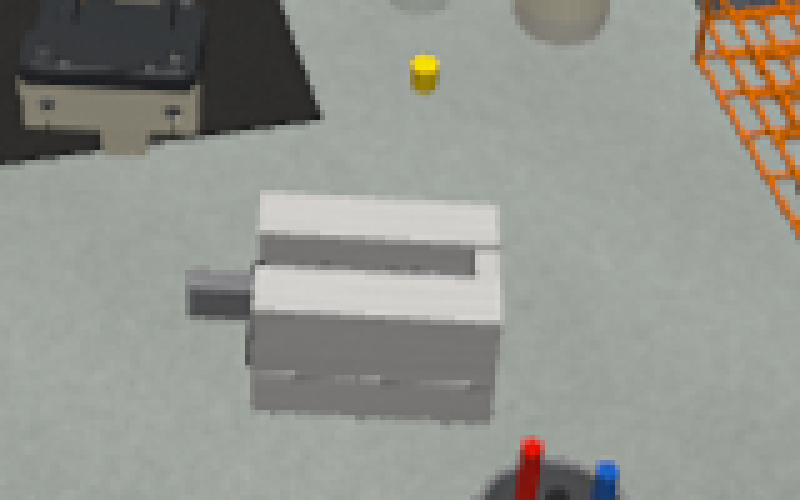

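The lid sits home in the holder, with its tongue sticking out: end at wrist pixel (315,168), plate behind the front edge at row 134. I'll check the depth with a number.

Run:
```python
from h import *
f=np.load('wrist8.npz');g=f['img'].max(2).astype(float)
th=-.277;ex=np.array([np.cos(th),np.sin(th)]);ey=np.array([-ex[1],ex[0]]);H=np.array([567,-280.7])
col=g[140:190,312:319].mean(1);v=140+np.abs(np.diff(col)).argmax()+.5
for uv,z,n in(((315,v),.054,'tongue end top'),((315,v),.030,'tongue end bottom'),((315.5,88),.062,'rib -x edge (exp -16)'),((316,133.5),.078,'front')):
    p=ray(f,uv,z)[0,:2]*1000-H;print(n,v,p@ex,p@ey)
```

```text
tongue end top 169.5 -92.3104000602064 -0.38422642480095576
tongue end bottom 169.5 -96.980639339185 -0.43047545698446155
rib -x edge (exp -16) 169.5 -17.226023169125693 -0.7635198135612132
front 169.5 -55.69595420194174 -1.1915259961868983
```

The tongue end is at -92.3 mm against the expected -92.5 mm, and the lateral offset is under 1 mm. I'm handing it in.

```bash
python3 -c "
from station import arm;print(arm.job_done())"
```

```text
the job is handed in; nothing more can be done
None
```

The lid was set down on the mat and let go, then slid fully home in the holder with its tongue sticking out (within about 1 mm by camera), and the job is handed in; the verdict was not shown.

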